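# Load the ink cartridge into the carton coder's dock and clamp it home

### The arm

A 7-joint arm with a two-finger parallel gripper is mounted at the origin on a cart in front of the work surface, level with it; the furniture and walls round the work are solid. World frame = base frame: x ahead of the robot, y to its left, z up, the work surface at z = 0. Lengths are in mm, angles in rad, forces in N, time in s.
With the tool pointing down it reaches from about 400 to 750 mm from the base axis. Payload 19.5 kg.
Tool frame: the origin (TCP) lies on the centre line of the jaws, within the pads' length; the fingertips stand 25 mm ahead of it and the grasp point (between the pads) lies 6 mm ahead of it; x points along the fingers, y is the direction in which the jaws open and shut, and the axes are right-handed (so a half turn about x gives the same grasp; the last joint's range is limited). The gripper opens to 85 mm and grips with 20 to 120 N. Pads are 22 mm wide; open, the fingers measure 114 mm over their backs; the gripper's body (76 mm by 85 mm) begins 54 mm behind the grasp point. The pads swing forward as they close: fully open they stand 13 mm farther back than shut.
Start: joints at [1.167, 0.707, -0.028, 1.485, 0.022, 0.951, -0.075], TCP at [203.518, -537.753, 256.268] pointing down, gripper open.
Joint ranges: [-2.71, 2.71], [-0.32, 2.16], [-1.57, 1.52], [0, 2.45], [-1.46, 4.6], [0, 2.02], [-2.83, 2.83]. Speed limits (rad/s): [1.89, 1.89, 2.57, 2.57, 3.01, 3.01, 3.01].

### API

Orientations are given as a rotation vector (axis times angle).
In Python, from rig import manip gives the robot as it stands. Calls block until the motion is done:
- manip.reach(position, orientation): joint-space move of the TCP to a pose.
- manip.movel(position, ori=None, vel=150, guard=None): straight line of the TCP; ori=None keeps the orientation; vel is the mean speed in mm/s. With guard (N) it stops when the force on the tool has changed by that much, and returns True; else False.
- manip.move_joints(angles): joint-space move.
- manip.command_gripper(opening, f_grip=None): opening from 0.0 (shut) to 1.0 (fully open); f_grip is the grip in N (None keeps the last); returns when the fingers have stopped.
- manip.pause(seconds).
- manip.inverse_kinematics(position, orientation): joint angles nearest the present ones, or None.
- manip.get_state(): the state.
- manip.get_image(name): name is "scene" or "top" or "wrist"; returns a dict with "image" (480x640x3 uint8, red, green, blue), "camera_matrix" (3x3 intrinsics, pixels), "k1" (the pictures are not rectified: a ray, as slopes to the right and down, at radius r is drawn at 1 + k1 r^2 times it, then the intrinsics apply), "position" and "orientation" of the camera in the world. Camera axes: x right, y up, looking along -z (the intrinsics and any distortion apply to the point x, -y, -z); pixel columns grow to the right and rows downward; lengths in mm; the calibration is good to about 2 mm. A picture is of the moment at which its call begins. There is no depth.
A pose or a line that the arm cannot do raises manip.IKError and nothing moves.
- manip.finish_job(): hands the job in, once; it reports no verdict.
The state is a dict: "time": time; "joint_pos": joint angles; "qvel": joint speeds; "effort": joint torques, N m; "ee_pos": TCP position; "tool_rot": TCP orientation; "ft_force": force on the tool from outside, world axes, zero at the start; "ft_torque": the same for the moment, N m; "opening": opening from 0.0 (shut) to 1.0 (fully open).
Only numpy, scipy, OpenCV 4.12 (cv2) and the standard library are available. Lean on these libraries where they do the work, as an engineer would, in place of code of your own. Each camera call takes 0.05 s, during which the arm holds its last target. There are 200 camera calls.

### The job

Load the longer of the two black ink cartridges into the empty cradle of the carton coder's ink dock: stand it upright in the cradle, lengthwise, and let go of it. Then swing the hinged clamp arm over and press it fully down, so that it drives the cartridge home and stays shut. Leave the shorter cartridge where it stands.

Things in the scene. Friction and masses are not known exactly. Their poses are not given: they have to be found in the camera images.
- long_cartridge_center (a point): Centre (half-way up) of the long ink cartridge: upright black plastic block, rounded edges, 80 mm long (its x), 40 wide (y), 64 high (z), 0.12 kg, loose on the bench, with blank white labels and a small copper contact on one end. Grasp it across the 40 mm. Either end may face the hinge.
- short_cartridge_center (a point): Centre (half-way up) of the short ink cartridge, the same in look, width (40 mm) and height (64 mm) but only 50 mm long. Not wanted; it stays where it stands.
- coder: The ink dock, fixed; origin on the bench top (z = 0) under the cradle's centre, x towards the clamp's hinge (away from the robot, give or take some yaw), y left, z up. Grey base x -79 to 107 mm, y -62 to 62, 12 thick; in front of the cradle a grey control panel, x -108 to -68, 26 high; two hinge posts 106 high at x = 67 to 93, y = 28 to 34 either side.
- clamp (a joint): Clamp arm angle, rad: 0 shut (level over the cartridge, pointing to the dock's -x), grows as it swings up and back, 1.57 upright, at most 1.95; starts about upright. Hinge axis along the dock's y through its x = 80, z = 95 mm. Stiff: it stays where left, needs 3 to 4 N near its end, 5 to 6 N for the last bit against the spring.
- clamp_tip (a point): On the arm's end tab, 120 mm from the hinge axis, mid-width, on the face that is on top when shut; when open it looks away from the cradle: push here to shut. Arm: dark steel bar 40 mm wide, 10 thick, with a black tab 46 wide, 12 thick, ending 134 mm from the axis; a round rubber pad under it bears on the cartridge. Axes turn with the arm.
- cradle (a point): Middle of the cradle's sprung floor as it stands empty, 30 mm above the bench; axes as the dock's. Steel pocket 92 mm (x) by 50 (y), walls 15 mm above the floor then flared out to 25; its long sides have 48 mm gaps for fingers. A cartridge set in has its centre at z = 62 mm; the shut clamp drives it 12 mm down (floor spring 4 to 7 N) to 50, home.

How it is judged:
By the outcome, as a careful person would: the job done as asked, in the order asked, and still so for the second after the job is handed in, with the robot touching nothing.
It also fails if it takes over 61 s, if anything falls off the work surface, if the arm or the gripper's body presses on something with over 40 N, if the wrist force passes 120 N, or if a joint passes its speed limit or range.

## Working session

There is one attempt and no reset: what is moved stays moved. The work goes in short steps, each a Python script; the robot and the scene stay as the last script left them, time stands still between calls to the robot, and variables do not carry over. Pictures are saved under pics/ and viewed, about 8 in all and at most 12, crops included, and the job is handed in when it is done.

```bash
mkdir -p pics && ls
cat > h.py <<'E'
import numpy as np, cv2
from scipy.spatial.transform import Rotation as R
from rig import manip as m
def snap(n,fn=None):
    d=m.get_image(n)
    if fn: cv2.imwrite('pics/'+fn,cv2.cvtColor(d['image'],cv2.COLOR_RGB2BGR))
    return d
def camR(d):
    o=np.array(d['orientation'],float)
    return R.from_rotvec(o) if o.shape==(3,) else R.from_matrix(o)
def ray(d,uv):
    K=np.array(d['camera_matrix'],float)
    p=cv2.undistortPoints(np.array(uv,float).reshape(-1,1,2),K,np.array([d['k1'],0,0,0.])).reshape(-1,2)
    v=np.c_[p[:,0],-p[:,1],-np.ones(len(p))]
    return np.array(d['position'],float),camR(d).apply(v)
def onplane(d,uv,z):
    c,v=ray(d,uv)
    return c+v*((z-c[2])/v[:,2])[:,None]
def proj(d,P):
    K=np.array(d['camera_matrix'],float)
    q=camR(d).inv().apply(np.atleast_2d(P)-np.array(d['position'],float))
    q=np.c_[q[:,0],-q[:,1],-q[:,2]]
    return cv2.projectPoints(q,np.zeros(3),np.zeros(3),K,np.array([d['k1'],0,0,0.]))[0].reshape(-1,2)
E
python3 - <<'E'
from h import *
for n in('top','scene'):
    d=snap(n,n+'1.png'); print(n,d['position'],d['orientation'],d['camera_matrix'],d['k1'])
s=m.get_state();print(s['time'],s['ee_pos'],s['tool_rot'],s['opening'])
E
```

```text
pics
top [ 392.69509118 -249.45462511  909.46026109] [ 0.13897116 -0.11668614 -1.5390701 ] [[442.70281102   0.         320.2393639 ]
 [  0.         442.70281102 239.47223706]
 [  0.           0.           1.        ]] -0.08909891490348706
scene [ 15.55786304 318.85772391 502.76313856] [ 0.50194085 -1.24120944 -2.13648357] [[524.03776961   0.         323.22781143]
 [  0.         524.03776961 247.893231  ]
 [  0.           0.           1.        ]] 0.02932730955817485
0.1 [ 203.45592265 -537.58907423  255.87771783] [ 2.02435462  0.37129711 -2.02475628] 1.0002594013801356
```

View pics/top1.png

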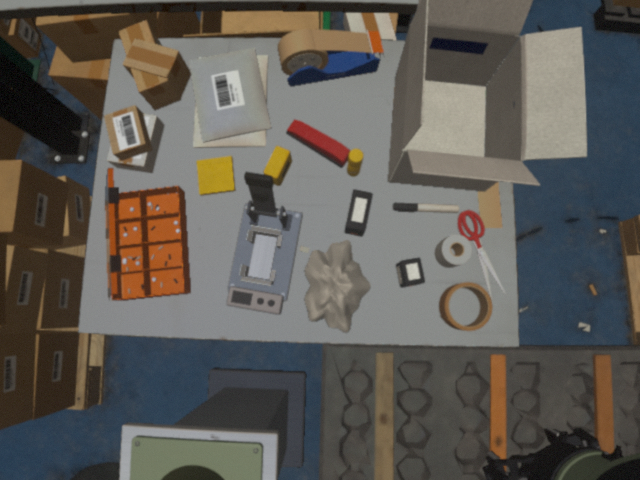

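View pics/scene1.png

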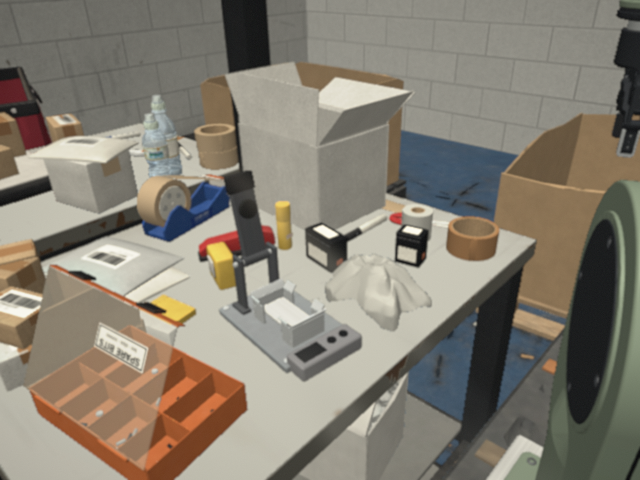

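The top view shows the long cartridge at about (358,212), the short one at (410,272), the cradle centre at about (264,256), and the open clamp tab at about (258,180). The scene view agrees.

Run:
```python
from h import *
d=snap('top'); im=d['image']
g=im.max(2)
for nm,(x0,y0,x1,y1) in dict(long=(335,180,385,245),short=(392,252,432,295)).items():
    sub=(g[y0:y1,x0:x1]<75).astype(np.uint8)
    n,l,st,_=cv2.connectedComponentsWithStats(sub); k=1+st[1:,4].argmax()
    c=cv2.findContours((l==k).astype(np.uint8),0,2)[0][0].reshape(-1,2)+[x0,y0]
    # label (white) inside
    for z in(64,):
        P=onplane(d,c,z)[:,:2].astype(np.float32)
        print(nm,z,st[k],cv2.minAreaRect(P))
    w=(im[y0:y1,x0:x1].min(2)>185).astype(np.uint8)
    n,l,st,_=cv2.connectedComponentsWithStats(w); k=1+st[1:,4].argmax()
    c=cv2.findContours((l==k).astype(np.uint8),0,2)[0][0].reshape(-1,2)+[x0,y0]
    print(' label',cv2.minAreaRect(onplane(d,c,64)[:,:2].astype(np.float32)))
crop=cv2.cvtColor(im[165:320,215:385],cv2.COLOR_RGB2BGR)
cv2.imwrite('pics/crop.png',cv2.resize(crop,None,fx=3.8,fy=3.8,interpolation=cv2.INTER_CUBIC))
```

```text
long 64 [ 10  10  27  46 476] ((587.2346801757812, -308.01361083984375), (37.2253303527832, 87.939208984375), 79.4307861328125)
 label ((593.7145385742188, -313.9244384765625), (6.065723419189453, 22.446468353271484), 61.831783294677734)
short 64 [  5   6  27  29 317] ((473.5309143066406, -408.7161865234375), (48.751060485839844, 47.04217529296875), 11.598180770874023)
 label ((475.5218200683594, -418.7292175292969), (7.698760509490967, 19.281131744384766), 89.86947631835938)
```

View pics/crop.png

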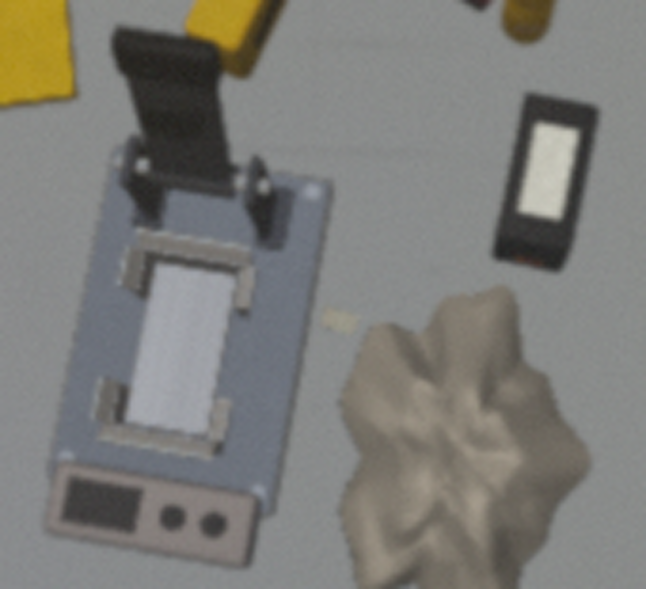

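Run:
```python
from h import *
d=snap('top')
f=lambda a:np.array(a,float)/3.8+[215,165]-0.37
np.set_printoptions(precision=1,suppress=True)
L=onplane(d,f([(527,95),(597,107),(571,250),(497,240),(549,171)]),64)
print('long',L, np.linalg.norm(L[0]-L[3]),np.linalg.norm(L[0]-L[1]))
print('base',onplane(d,f([(331,180),(112,148),(272,514)]),12)[:,:2])
print('panel',onplane(d,f([(46,527),(248,563),(60,462),(262,495)]),26)[:,:2])
F=onplane(d,f([(155,263),(238,270),(210,435),(127,425)]),30);print('floor',F,F.mean(0))
print('posts z106',onplane(d,f([(140,140),(258,165)]),106)[:,:2])
q=m.get_state()['joint_pos'];print(q)
for p in[(540,-310,300),(540,-130,330)]:
  for a in(0,np.pi):
    rot=(R.from_euler('z',np.deg2rad(-10)+a)*R.from_matrix(np.array([[0,0,1],[0,1,0],[-1,0,0]]))).as_rotvec()
    print(p,a,m.inverse_kinematics(p,rot))
d=m.get_image('wrist');s=m.get_state()
T=R.from_rotvec(s['tool_rot'])
print(T.as_matrix(),T.inv().apply(np.array(d['position'])-s['ee_pos']),(T.inv()*camR(d)).as_matrix(),d['camera_matrix'][0])
```

```text
long [[ 633.3 -297.7   64. ]
 [ 627.9 -334.2   64. ]
 [ 552.1 -321.5   64. ]
 [ 556.2 -283.6   64. ]
 [ 593.2 -309.7   64. ]] 78.38866268314759 36.82612093092124
base [[ 597.3 -194.4]
 [ 612.3  -72.9]
 [ 415.2 -169.5]]
panel [[ 404.3  -52.2]
 [ 389.2 -159.2]
 [ 438.5  -57.7]
 [ 424.6 -165.1]]
floor [[ 545.5 -103.2   30. ]
 [ 542.9 -147.8   30. ]
 [ 454.9 -136.9   30. ]
 [ 458.8  -92.9   30. ]] [ 500.5 -120.2   30. ]
posts z106 [[ 593.7 -105.1]
 [ 582.5 -164. ]]
[ 1.2  0.7 -0.   1.5  0.   1.  -0.1]
(540, -310, 300) 0 [ 0.8  0.8 -0.7  1.2  0.5  1.3  1.5]
(540, -310, 300) 3.141592653589793 [ 0.4  0.8  0.2  1.2 -0.1  1.2 -1.2]
(540, -130, 330) 0 [ 0.5  0.7 -0.8  1.4  0.5  1.2  1.1]
(540, -130, 330) 3.141592653589793 [ 0.1  0.6  0.2  1.4 -0.1  1.1 -1.4]
[[-0.   0.4 -0.9]
 [ 0.  -0.9 -0.4]
 [-1.  -0.  -0. ]] [-117.3   -0.1  -77. ] [[ 0.   0.3 -1. ]
 [ 1.   0.   0. ]
 [ 0.  -1.  -0.3]] [418.2   0.  314.1]
```

```bash
cat >> h.py <<'E'
B=R.from_matrix(np.array([[0,0,1],[0,1,0],[-1,0,0]]))
def down(yaw): return (R.from_euler('z',yaw)*B).as_rotvec()
E
python3 - <<'E'
from h import *
m.reach((530,-215,250),down(np.deg2rad(-9)))
d=snap('wrist','w1.png')
import pickle;pickle.dump(d,open('w1.pkl','wb'))
s=m.get_state();print(s['time'],s['ee_pos'],s['joint_pos'])
E
```

```text
1.9833 [ 529.62008644 -215.92327481  249.9063754 ] [ 0.67876781  0.78473408 -0.72188789  1.493572    0.55937865  1.07718819
  1.24426326]
```

View pics/w1.png

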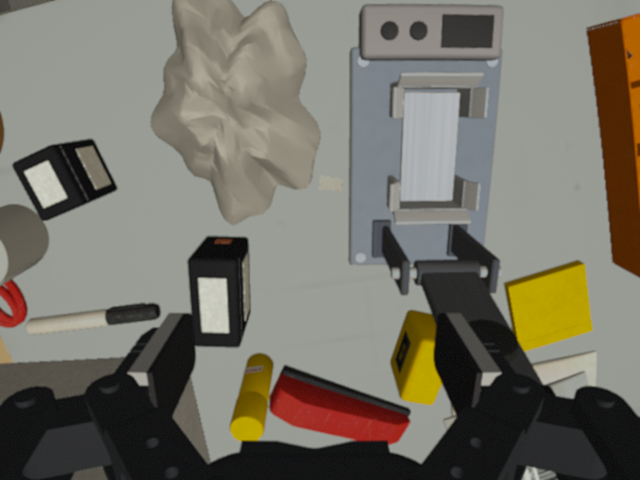

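Run:
```python
from h import *
import pickle
d=pickle.load(open('w1.pkl','rb'))
im=cv2.cvtColor(d['image'],cv2.COLOR_RGB2BGR)
k=3
big=cv2.resize(im[0:350,170:520],None,fx=2.2,fy=1.7,interpolation=cv2.INTER_CUBIC)
def draw(P,c):
    q=(proj(d,P)-[170,0]+.5)*[2.2,1.7]
    cv2.polylines(big,[np.round(q).astype(int)],True,c,1)
def rect(o,yaw,x0,x1,y0,y1,z):
    p=R.from_euler('z',yaw).apply([(x0,y0,0),(x1,y0,0),(x1,y1,0),(x0,y1,0)])+[o[0],o[1],z]; return p
a=np.deg2rad(-9.9)
draw(rect((592.5,-309.4),a,-40,40,-20,20,64),(0,255,0)); draw(rect((592.5,-309.4),a,-40,40,-20,20,0),(0,255,255))
a=np.deg2rad(-7.7);o=(500,-119.5)
draw(rect(o,a,-79,107,-62,62,12),(0,255,0));draw(rect(o,a,-108,-68,-62,62,26),(0,255,255))
draw(rect(o,a,-46,46,-25,25,45),(0,0,255));draw(rect(o,a,67,93,28,34,106),(255,0,255));draw(rect(o,a,67,93,-34,-28,106),(255,0,255))
cv2.imwrite('pics/ov.png',big)
```

```text
(no output)
```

View pics/ov.png

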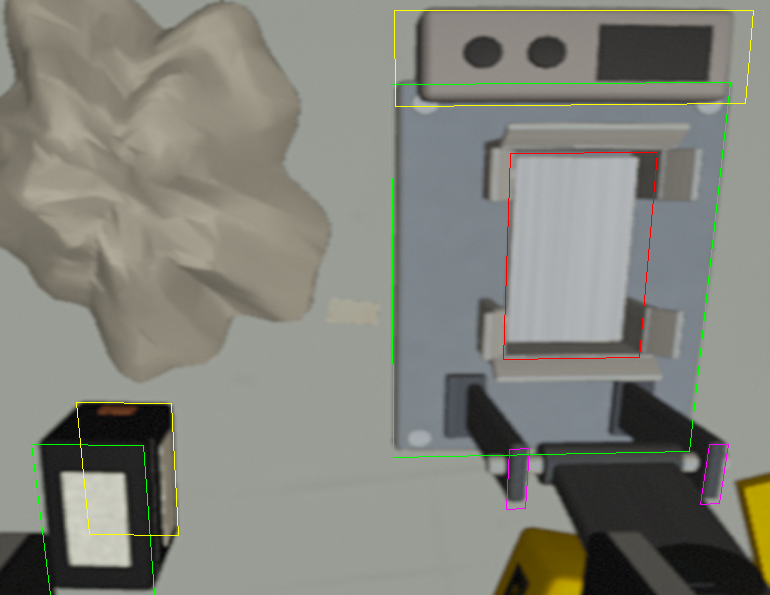

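Run:
```python
from h import *
import pickle
np.set_printoptions(precision=1,suppress=True)
d=pickle.load(open('w1.pkl','rb'))
y0,x0=235,175
def comp(mask,seed):
    n,l,st,_=cv2.connectedComponentsWithStats(mask.astype(np.uint8))
    return st,l
im=d['image'];sub=im[y0:350,x0:260]
hsv=cv2.cvtColor(sub,cv2.COLOR_RGB2HSV)
st,l=comp((sub.min(2)>165)&(np.indices(sub.shape[:2])[1]<60),0)
k=l[305-y0,212-x0];print(k,st[k])
c=cv2.findContours((l==k).astype(np.uint8),0,1)[0][0].reshape(-1,2)+[x0,y0]
print('label',cv2.minAreaRect(onplane(d,c,64)[:,:2].astype(np.float32)))
f=lambda a:np.array(a,float)/[2.2,1.7]+[170,0]-.5
print('top face near corners',onplane(d,f([(41,447),(152,447)]),64),'far edge',onplane(d,f([(100,587)]),64))
print('bottom near',onplane(d,f([(78,404),(172,404)]),0),'right far bottom',onplane(d,f([(176,535)]),0))
# label again in top cam
t=snap('top');c=np.array([(549,123),(580,128),(562,220),(518,214)])
print(onplane(t,np.array([(533,121),(580,128),(562,220),(518,214)])/3.8+[215,165]-.37,64))
```

```text
1 [  24   44   29   54 1390]
label ((591.5814819335938, -308.23480224609375), (21.567481994628906, 47.4693717956543), 79.91131591796875)
top face near corners [[ 551.9 -319.1   64. ]
 [ 558.1 -280.    64. ]] far edge [[ 627.  -315.7   64. ]]
bottom near [[ 550.8 -321.6    0. ]
 [ 557.2 -282.4    0. ]] right far bottom [[ 635.1 -297.3    0. ]]
[[ 619.5 -301.1   64. ]
 [ 616.4 -325.4   64. ]
 [ 567.6 -316.7   64. ]
 [ 570.1 -294.1   64. ]]
```

Run:
```python
from h import *
a=np.deg2rad(-10); o=down(a); x,y=592.5,-308.5
m.command_gripper(0.75,35)
m.reach((x,y,140),o)
print(m.movel((x,y,50),vel=120,guard=15))
m.command_gripper(0.0)
s=m.get_state();print(s['time'],s['ee_pos'],s['opening'],s['ft_force'])
m.movel((x,y,190),vel=200)
s=m.get_state();print(s['time'],s['ee_pos'],s['opening'],s['ft_force'])
snap('wrist','w2.png')
```

```text
False
4.3 [ 592.85524756 -308.67123501   50.83071652] 0.46278391459585455 [-0.81891168 -0.0125339   6.91878359]
5.15 [ 592.02877653 -308.42903441  188.84317635] 0.4638270392239547 [-0.25009384  0.31148689 -2.13530069]
```

View pics/w2.png

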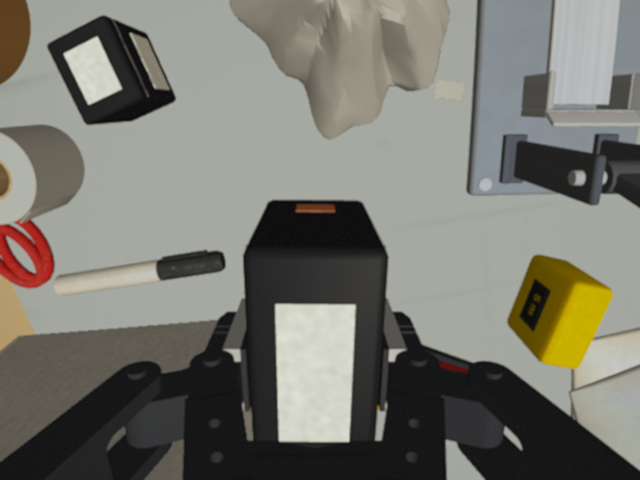

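Held squarely: near top edge around row 250, columns 247–385, and near bottom edge around row 202. I'll use these to compute the in-hand offset.

Run:
```python
from h import *
np.set_printoptions(precision=1,suppress=True)
s=m.get_state();d=m.get_image('wrist')
T=R.from_rotvec(s['tool_rot'])
for uv,z in(((247,250),(385,250)),s['ee_pos'][2]+14),(((273,202),(361,202)),s['ee_pos'][2]-50):
    P=onplane(d,uv,z); print(T.inv().apply(P-s['ee_pos'])[:,1:], 'width',np.linalg.norm(P[0]-P[1]))
im=d['image'].astype(int)
# carry
yaw=np.deg2rad(-7.7);D=lambda x,y,z:(R.from_euler('z',yaw).apply([x,y,0])+[499.3,-119,z])
m.movel(D(-10,-170,190),ori=down(yaw),vel=250)
m.movel(D(0,0,190),vel=250)
s=m.get_state();print(s['time'],s['ee_pos'])
d=snap('wrist','w3.png');snap('scene','s3.png')
```

```text
[[-17.6 -41.3]
 [ 18.7 -41.2]] width 36.21992562153484
[[-16.7 -39.8]
 [ 19.3 -39.8]] width 36.03215180092383
6.7917 [ 499.4 -119.6  189.7]
```

View pics/w3.png

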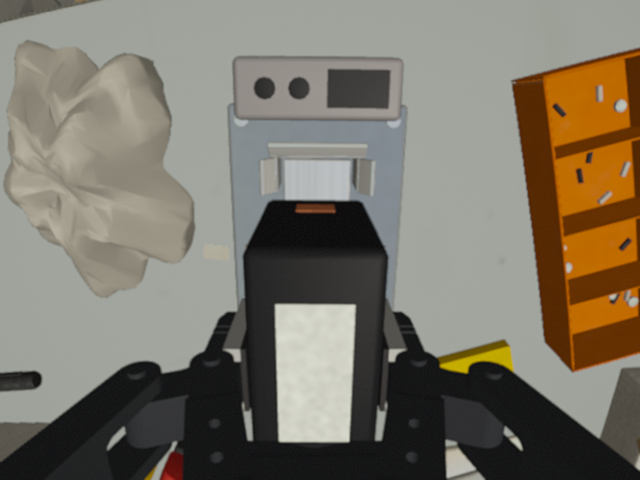

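The cartridge centre lies within 1 mm of the tool axis. The cradle's near wall (cols 268–368, row 146) and the panel (cols 234–404) are visible, so I'll check the lateral and lengthwise centring.

Run:
```python
from h import *
np.set_printoptions(precision=1,suppress=True)
s=m.get_state();d=m.get_image('wrist')
T=R.from_rotvec(s['tool_rot'])
f=lambda uv,z:T.inv().apply(onplane(d,uv,z)-s['ee_pos'])[:,1:]
print('nearrim z55',f([(268,145),(368,145)],55),'bottom of flare z45',f([(282,157),(352,157)],45),'floor z30',f([(285,185),(352,185)],30))
print('panel z26',f([(235,58),(403,58),(235,117),(404,117)],26),'base z12',f([(230,120),(407,120),(240,280),(396,280)],12))
print('side flares outer z55',f([(261,175),(375,175)],55))
```

```text
nearrim z55 [[-27.2 -55.5]
 [ 32.2 -55.4]] bottom of flare z45 [[-19.8 -47.2]
 [ 23.7 -47.2]] floor z30 [[-19.3 -26.9]
 [ 25.5 -26.9]]
panel z26 [[ -49.6 -107.5]
 [  56.3 -107.4]
 [ -51.4  -71.2]
 [  58.8  -71.1]] base z12 [[-57.5 -68.9]
 [ 63.9 -68.8]
 [-56.8  49.7]
 [ 62.9  49.9]]
side flares outer z55 [[-32.  -37.6]
 [ 37.  -37.5]]
```

Run:
```python
from h import *
yaw=np.deg2rad(-7.7);D=lambda x,y,z:(R.from_euler('z',yaw).apply([x,y,0])+[499.3,-119,z])
m.movel(D(0,2,110),vel=150)
print(m.movel(D(0,2,80.5),vel=40,guard=8))
s=m.get_state();print(s['time'],s['ee_pos'],s['ft_force'],s['opening'])
snap('scene','s4.png'); snap('top','t4.png')
d=m.get_image('wrist');cv2.imwrite('pics/w4.png',cv2.cvtColor(d['image'],cv2.COLOR_RGB2BGR))
a=cv2.imread('pics/s4.png')[160:400,200:380];b=cv2.imread('pics/w4.png')
cv2.imwrite('pics/c4.png',np.hstack([cv2.resize(a,(360,480)),b[:, 110:530]]))
```

```text
False
8.5167 [ 499.55764829 -116.97212769   80.68974766] [-1.37675015  0.69372794  2.04007878] 0.46541495482573914
```

View pics/c4.png

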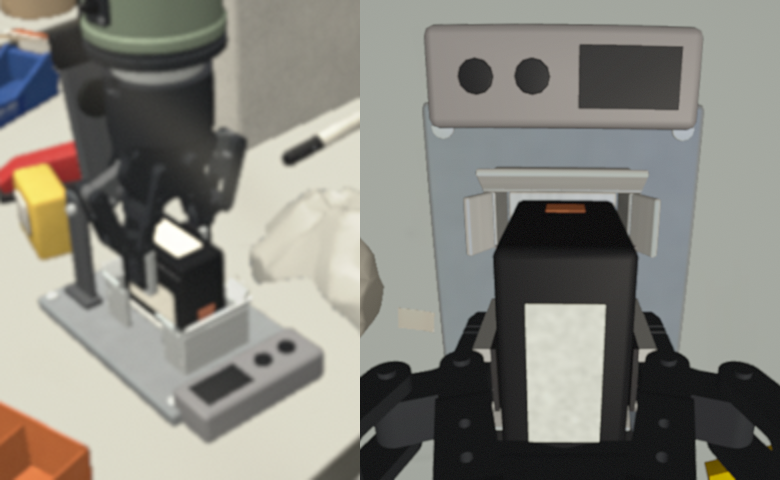

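```bash
cat >> h.py <<'E'
yaw=np.deg2rad(-7.7);D=lambda x,y,z:(R.from_euler('z',yaw).apply([x,y,0])+[499.3,-116.3,z])
E
python3 - <<'E'
from h import *
np.set_printoptions(precision=1,suppress=True)
m.command_gripper(0.68); m.pause(0.2)
m.movel(D(0,-.7,250),vel=200)
s=m.get_state();print(s['time'],s['ee_pos'],s['ft_force'],s['opening'])
t=snap('top','t5.png');c=snap('scene','s5.png');w=snap('wrist','w5.png')
n=D(0,1,0)-D(0,0,0)
def pl(d,uv):
    p,v=ray(d,uv); k=((D(0,0,0)-p)@n)/(v@n); P=p+v*k[:,None]
    return R.from_euler('z',-yaw).apply(P-D(0,0,0))
P=pl(t,[np.array((167,38))/3.8+[215,165]-.37]);print('top tab',P,np.hypot(P[0,0]-80,P[0,2]-95))
P=pl(c,[(239,173),(262,245)]);print('scene',P,np.hypot(P[0,0]-80,P[0,2]-95))
a=cv2.imread('pics/s5.png')[130:430,200:425];b=cv2.imread('pics/w5.png')
cv2.imwrite('pics/c5.png',np.hstack([cv2.resize(a,(360,480),interpolation=cv2.INTER_CUBIC),b[:, 110:530]]))
E
```

```text
10.1833 [ 498.9 -117.   249.2] [-0.2  0.1  0.9] 0.6847791250964941
top tab [[117.1   0.  204.4]] 115.46742476358177
scene [[ 94.2   0.  227.3]
 [ 49.    0.  126.1]] 133.07396396196097
```

View pics/c5.png

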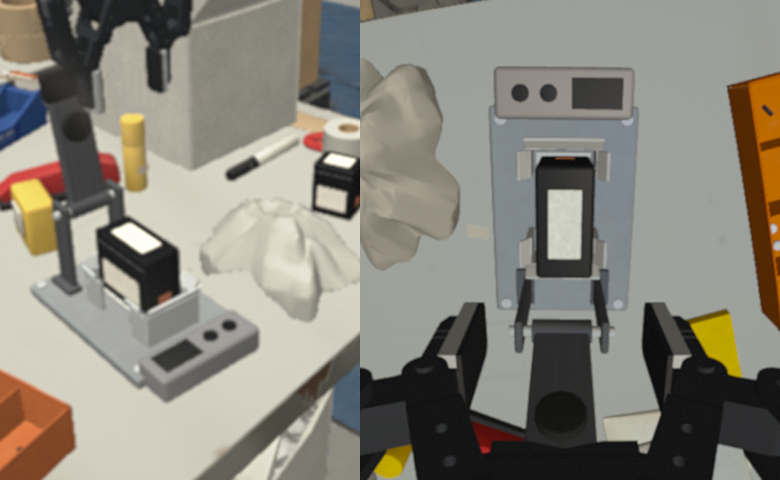

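The cartridge stands upright, released and centred in the cradle (right half: black block at x 536–595, y 155–278). The clamp leans back about 0.1 rad, tab end near dock x 94, z 227. Next I go behind it and push with closed fingers.

Run:
```python
from h import *
np.set_printoptions(precision=2,suppress=True)
def st(*a):
    s=m.get_state();p=R.from_euler('z',-yaw).apply(s['ee_pos']-D(0,0,0));print(*a,round(s['time'],2),p,s['ft_force'])
m.movel(D(0,0,310),vel=200)
m.command_gripper(0.0)
m.movel(D(155,0,310),ori=down(yaw),vel=200)
m.movel(D(155,0,238),vel=200); st('behind')
ok=True
for th in [1.7,1.5,1.3,1.1,.9,.7,.5,.35,.2]:
    off=11*min(1,th/0.9)
    x=80-120*np.cos(th)+6*np.sin(th)+off; z=95+120*np.sin(th)+6*np.cos(th)+25
    g=m.movel(D(x,0,z),vel=100,guard=25); st(th,g)
    if g: break
snap('scene','s6.png')
```

```text
behind 12.8 [155.07  -0.14 239.34] [-0.26  0.18  1.14]
1.7 False 13.38 [112.94  -0.11 239.04] [ 0.4  -0.47 -0.5 ]
1.5 False 13.77 [ 89.01  -0.09 240.22] [ 0.34  0.33 -0.32]
1.3 False 14.16 [ 65.27  -0.07 237.29] [0.36 0.64 0.11]
1.1 False 14.55 [ 42.55  -0.06 229.79] [0.33 0.36 0.42]
0.9 False 14.94 [ 21.78  -0.01 217.97] [-0.28 -0.78  0.57]
0.7 False 15.35 [  1.28   0.01 202.23] [ 0.31 -0.63 -0.5 ]
0.5 False 15.76 [-15.76   0.03 183.17] [-0.34 -0.29  1.04]
0.35 False 16.1 [-25.94   0.05 167.18] [-0.31  0.09  0.46]
0.2 False 16.43 [-33.63   0.06 150.1 ] [0.49 0.53 0.15]
```

```bash
python3 -c "
import cv2
cv2.imwrite('pics/c6.png',cv2.resize(cv2.imread('pics/s6.png')[100:430,150:450],None,fx=1.8,fy=1.8))"
```

```text
(no output)
```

View pics/c6.png

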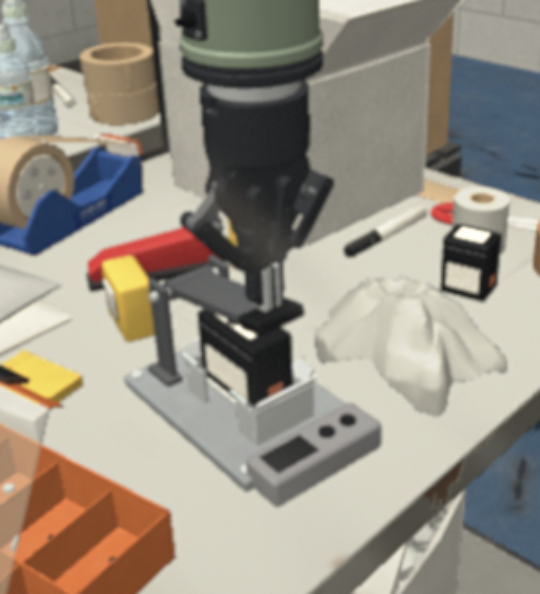

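The arm followed the fingers and is now just above the cartridge. Next I press it down.

Run:
```python
from h import *
np.set_printoptions(precision=2,suppress=True)
def st(*a):
    s=m.get_state();p=R.from_euler('z',-yaw).apply(s['ee_pos']-D(0,0,0));print(*a,round(s['time'],2),p,s['ft_force'])
for z in (142,136,131,127,124,121,118):
    g=m.movel(D(-38,0,z),vel=25,guard=22); st(z,g)
    if g: break
m.pause(0.3); st('held')
```

```text
142 False 16.98 [-38.25  -0.03 141.9 ] [-0.24 -0.29  0.71]
136 False 17.38 [-38.     0.03 135.82] [ 0.61  0.67 -0.11]
131 False 17.73 [-37.99   0.02 130.84] [-0.47 -0.95 -0.17]
127 False 18.03 [-37.99  -0.01 126.84] [ 0.34 -0.09 -0.07]
124 True 18.24 [-37.89   0.04 125.49] [-7.82  0.12 34.53]
held 18.54 [-37.89   0.04 125.48] [-8.01  0.69 35.76]
```

Run:
```python
from h import *
np.set_printoptions(precision=1,suppress=True)
m.movel(D(-38,0,220),vel=150)
m.movel(D(-110,-150,300),vel=250); m.pause(.5)
c=snap('scene','s7.png');t=snap('top','t7.png');w=snap('wrist','w7.png')
print(m.get_state()['time'],m.get_state()['ft_force'])
a=cv2.imread('pics/s7.png')[150:390,190:390];b=cv2.imread('pics/w7.png');e=cv2.imread('pics/t7.png')
cv2.imwrite('pics/c7.png',np.hstack([cv2.resize(a,(400,480),interpolation=cv2.INTER_CUBIC),cv2.resize(b[0:480,240:640],(400,480))]))
```

```text
20.8667 [-1.3  0.6 -0.5]
```

View pics/c7.png

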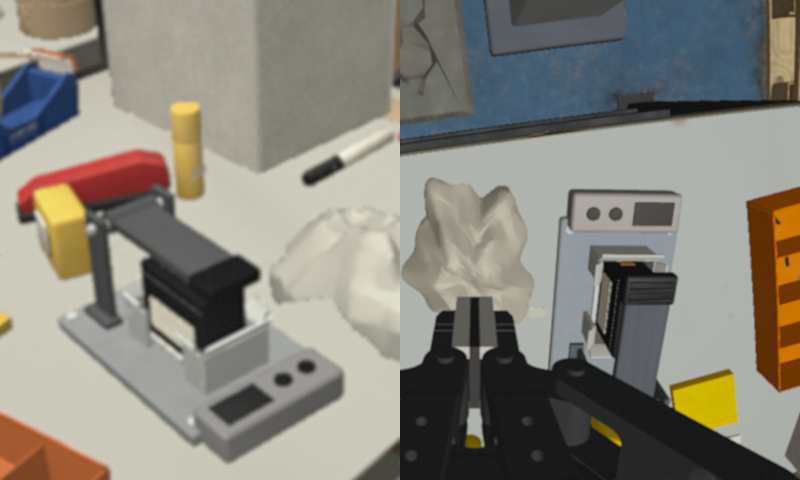

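The clamp lies down over the cartridge, with the tab at about (225,272) in the left crop. I'll check its angle against the predicted shut outline: green for 0 rad, red for 0.08 rad.

Run:
```python
from h import *
ims=[]
for n,(x0,y0,w,h),k in(('scene',(225,240,110,100),3.6),('wrist',(390,180,160,180),2.2)):
    d=m.get_image(n);im=cv2.cvtColor(d['image'],cv2.COLOR_RGB2BGR)
    b=cv2.resize(im[y0:y0+h,x0:x0+w],None,fx=k,fy=k,interpolation=cv2.INTER_CUBIC)
    for th,c in((0,(0,255,0)),(.08,(0,0,255))):
        P=[]
        for r,y in((134,23),(134,-23),(105,-23),(105,23)):
            P.append(D(80-r*np.cos(th)+6*np.sin(th),y,95+r*np.sin(th)+6*np.cos(th)))
        q=(proj(d,np.array(P))-[x0,y0]+.5)*k
        cv2.polylines(b,[np.round(q).astype(int)],True,c,1)
    b=cv2.convertScaleAbs(b,alpha=1.8,beta=20) if 0 else b
    ims.append(cv2.resize(b,(400,int(400*b.shape[0]/b.shape[1])))[:450])
hh=min(i.shape[0] for i in ims)
cv2.imwrite('pics/c8.png',np.hstack([i[:hh] for i in ims]))
```

```text
(no output)
```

View pics/c8.png

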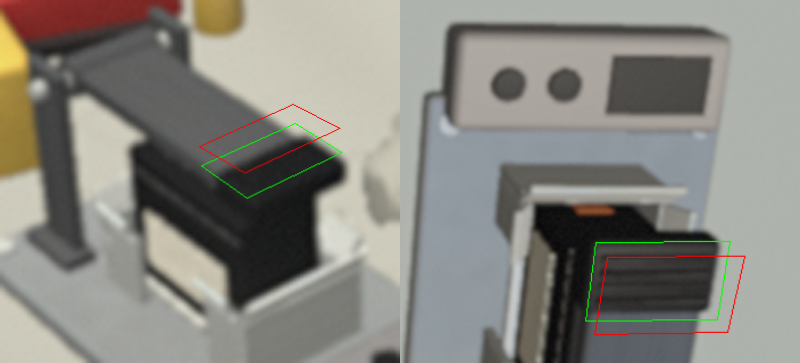

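The tab matches the green (shut) outline to within the calibration error and is clearly below the red one. The press also ended on a hard stop at the expected height, so I'm handing in.

Run:
```python
from h import *
m.finish_job(); print(m.get_state()['time'])
```

```text
the job is handed in; nothing more can be done
the job is handed in; nothing more can be done
```

The long cartridge is in the cradle, standing upright and lengthwise, and the clamp is swung over and pressed shut on it. I handed the job in at about 21 s of the 61 s allowed.

- **Placing:** I gripped the cartridge across its 40 mm and shifted it 2 mm sideways after a wrist-camera check. It went into the cradle without trouble, and pictures before and after release showed it upright and centred.
- **Clamping:** I pushed the arm over from behind with closed fingers, then pressed down until it hit a hard stop. That was at 35 N, with the tool at z = 125.5 mm; the stop worked out from the given sizes is about 126 mm.
- **Last checks:** After backing off, the clamp's tab matched the shut outline (0 rad) in two views. It sat slightly below it, within the 2 mm calibration error, and clearly below the outline for 0.08 rad. The force on the tool was about zero.
- **Short cartridge:** I never went near it, and it was standing upright in the last picture that showed it, taken just before the final press.

**Two loose ends:**
- While pressing, the force read about 0 N at each pause, so I did not see the spring's 4 to 7 N. I put this down to the stiff hinge holding the arm.
- I did not measure the cartridge's final height. That it is home is inferred from the clamp being fully shut.

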